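# Put three mixed-up pieces back on their picture boards

## Task

The turning blank, the finial and the live centre have been put back on one another's boards. Swap them round (the empty unlabelled board is there as a spare place on the way) so that each is centred on the board whose label shows it, the blank lying lengthwise along its board and the other two upright. Do not knock anything over, and leave the sanding block, the wax tin and the marker where they are.

Things in the scene. Friction and masses are not known exactly. Their poses are not given: they have to be found in the camera images.
- blank_mid (a point): dark brown square turning blank, a plain wooden bar 38 x 120 x 38 mm lying flat, about 0.12 kg; the point is its centre, 19 mm above its underside; y runs along its 120 mm length, z up.
- finial_mid (a point): turned finial of orange-brown wood, standing upright, 119 mm tall, foot about 43 mm across, bulb 47 mm across at its widest (about 47 mm above the foot), slim spike (under 22 mm) from 75 mm up; about 0.11 kg. The point is on its axis, half-way up, 59.5 mm above its underside; z up along its axis.
- centre_mid (a point): bare steel live centre for a lathe, standing upright on its round head: head 36 mm across and 31 mm tall, above it a round shank 18 mm across up to 90 mm; about 0.24 kg. The point is on its axis, half-way up, 45 mm above its underside (on the shank); z up along its axis.
- board_blank_place (a point): fixed flat plywood board 105 (x) x 135 (y) mm with a cork face 70 x 127 mm, cork top 8 mm above the bench, no rim; white label on its front strip shows a dark brown bar: the home of the turning blank. Another thing stands on it at the start. Point: centre of the cork's top face, 15.5 mm to +x of the board's centre; x points away from the label strip, y along the 135 mm, z up.
- board_finial_place (a point): fixed flat plywood board 105 (x) x 135 (y) mm with a cork face 70 x 127 mm, cork top 8 mm above the bench, no rim; white label on its front strip shows an orange-brown finial in side view (round blobs and a spike): the home of the finial. Another thing stands on it at the start. Point: centre of the cork's top face, 15.5 mm to +x of the board's centre; x points away from the label strip, y along the 135 mm, z up.
- board_centre_place (a point): fixed flat plywood board 105 (x) x 135 (y) mm with a cork face 70 x 127 mm, cork top 8 mm above the bench, no rim; white label on its front strip shows a grey live centre in side view (wide head, slim shank): the home of the live centre. Another thing stands on it at the start. Point: centre of the cork's top face, 15.5 mm to +x of the board's centre; x points away from the label strip, y along the 135 mm, z up.
- board_spare_place (a point): fixed flat plywood board 105 (x) x 135 (y) mm with a cork face 70 x 127 mm, cork top 8 mm above the bench, no rim; it has no label and is empty at the start: the spare place. Point: centre of the cork's top face, 15.5 mm to +x of the board's centre; x points away from the label strip, y along the 135 mm, z up.
- sanding_block: brown sanding block, 65 x 110 x 34 mm, loose on the bench among the boards, not to be disturbed; origin at the centre of its underside.
- wax_tin: round tin with a red lid, 70 mm across, 29 mm tall, loose on the bench, not to be disturbed; origin at the centre of its underside.
- marker: red and white marker pen, 17 x 135 x 16 mm, lying behind the boards, loose, not to be disturbed; origin at the centre of its underside.

How it is judged:
By the outcome, as a careful person would: the job done as asked, in the order asked, and still so for the second after the job is handed in, with the robot touching nothing.
It also fails if it takes over 112 s, if anything falls off the work surface, if the arm or the gripper's body presses on something with over 40 N, if the wrist force passes 120 N, or if a joint passes its speed limit or range.

## Robot

A 7-joint arm with a two-finger parallel gripper is mounted at the origin on a cart in front of the work surface, level with it; the furniture and walls round the work are solid. World frame = base frame: x ahead of the robot, y to its left, z up, the work surface at z = 0. Lengths are in m, angles in rad, forces in N, time in s.
With the tool pointing down it reaches from about 0.35 to 0.775 m from the base axis. Payload 3.1 kg.
Tool frame: the origin (TCP) lies midway between the tips of the shut fingers; the grasp point (between the pads) lies manip.hold_point_z behind it (manip.hold_point_z is the distance from the TCP to the grasp point, in m); x points along the fingers, y is the direction in which the jaws open and shut, and the axes are right-handed (so a half turn about x gives the same grasp; the last joint's range is limited). The gripper opens to 85 mm and grips with 20 to 120 N. Pads are 22 mm wide; open, the fingers measure 114 mm over their backs; the gripper's body (76 mm by 85 mm) begins 54 mm behind the grasp point. The pads swing forward as they close: fully open they stand 13 mm farther back than shut.
Start: joints at [-1.327, 0.311, 0.014, 1.512, -0.004, 1.319, -0.027], TCP at [0.155, 0.528, 0.231] pointing down, gripper open.
Joint ranges: [-2.7, 2.7], [-0.3, 1.91], [-1.27, 1.3], [0.12, 2.57], [-1.44, 4.58], [0.2, 2.03], [-3.05, 3.05]. Speed limits (rad/s): [2.79, 2.79, 3.14, 3.14, 3.14, 3.14, 3.14].

## Interface

Orientations are given as a rotation vector (axis times angle).
In Python, from plant import manip gives the robot as it stands.
- The arm moves only by the tool send_rows, never from a script. Its argument "moves" is a list of rows, each a list of 3 entries, a list of its own where there are three numbers: the closure in counts, from 0 (fully open) to 255 (shut), then the shift along the tool's x, y, z in mm, then the turn, a rotation vector about the tool's x, y, z in rad. In form: [[gripper, [dx, dy, dz], [rx, ry, rz]], ...]. A call has 1 to 8 rows; each row shifts and turns the commanded pose from where the row before left it, along the tool's axes as they then stand; what a row does not reach is not made up. A row lasts 1/10 s, in which the tool goes at most 50 mm and 8.59 degrees, less where a joint would pass 70% of its speed; a pose out of reach is approached as far as the arm can. A call with a gripper value outside its range is refused whole. The fingers move at their own pace and stop on an object; "grip_force" is the grip in N (left out, the last holds). Time passes only in rows, so rows that do not move let the fingers close. It gives the time, the measured TCP pose, the force and the opening at its end, in the units of the state.
- manip.read_state(): the state, without advancing time (a new reading comes with each control period).
- manip.get_image(name): name is "scene" or "top" or "wrist"; returns (picture, depth): 480x640x3 uint8, red, green, blue; 480x640 float32, m along the optical axis (not along the pixel's ray), 0 where there is no reading.
- manip.calibration(name): a dict with "camera_matrix" (3x3 intrinsics, pixels), "view" (4x4, takes a point from world to camera coordinates); the wrist camera has in their place "T_tool_cam" (4x4, takes a point from camera to tool coordinates, whose origin is the TCP and whose axes are the tool frame's). Camera axes: x right, y down, z forward; pixel columns grow to the right and rows downward; lengths in m; the calibration is good to about 2 mm. A picture is of the moment at which its call begins: read the wrist's pose just before it. calibration takes no time and is no camera call.
- manip.close_job(): hands the job in, once; it reports no verdict.
The state is a dict: "time_s": time; "joint_pos": joint angles; "joint_velocities": joint speeds; "tau": joint torques, N m; "tcp_pos": TCP position; "orientation": TCP orientation; "wrist_force": force on the tool from outside, world axes, zero at the start; "wrist_torque": the same for the moment, N m; "opening": finger opening in m.
Only numpy, scipy, OpenCV 4.12 (cv2) and the standard library are available. Lean on these libraries where they do the work, as an engineer would, in place of code of your own. Each camera call takes 0.05 s, during which the arm holds its last target. There are 200 camera calls.

## Working session

There is one attempt and no reset: what is moved stays moved. The work goes in short steps, Python scripts to look and compute and a tool call to move; the robot and the scene stay as the last step left them, time stands still between calls to the robot, and variables do not carry over. Pictures are saved under pics/ and viewed, about 12 in all and at most 16, crops included, and the job is handed in when it is done.

Besides the shell and the picture viewer there is one more tool, called by a JSON object that holds its "method" and its "body". send_rows: Moves the arm, as the interface text tells. Its arguments: {"type":"object","properties":{"moves":{"type":"array"},"grip_force":{"type":"number"}},"required":["moves"]}

```bash
ls; mkdir -p pics; python3 - <<'E'
from plant import manip
import cv2,numpy as np
print(manip.hold_point_z, manip.read_state())
for n in("top","scene"):
    im,d=manip.get_image(n); cv2.imwrite(f"pics/{n}0.png",im[:,:,::-1]); np.savez(f"{n}0.npz",im=im,d=d)
    print(n,manip.calibration(n))
print(manip.calibration("wrist"))
E
```

```text
pics
0.0187 {'time_s': 0.0, 'joint_pos': array([-1.32667089,  0.31175123,  0.01395373,  1.51306668, -0.0043949 ,
        1.31918777, -0.02717119]), 'joint_velocities': array([-1.52938902e-04,  6.43426277e-04,  1.49765560e-03, -1.48797558e-03,
       -6.21270088e-04,  6.36853168e-05,  3.20714951e-04]), 'tau': array([-1.39630338e-04, -3.79912734e+01,  1.45976711e-01, -2.30591547e+01,
        1.22248844e-02,  1.37515171e-02, -4.93208162e-06]), 'tcp_pos': array([0.15483718, 0.52699307, 0.23020306]), 'orientation': array([ 0.22237783,  1.55938863, -0.22611005]), 'wrist_force': array([ 0.13118404, -0.36341056,  0.4442699 ]), 'wrist_torque': array([-0.00138842,  0.02024706, -0.01051404]), 'opening': 0.08543746379506496}
top {'camera_matrix': array([[471.98910815,   0.        , 321.96294898],
       [  0.        , 471.98910815, 247.1505107 ],
       [  0.        ,   0.        ,   1.        ]]), 'view': array([[ 0.12001827, -0.99276832,  0.00258457,  0.00740242],
       [-0.9708873 , -0.11791583, -0.20850352,  0.58145363],
       [ 0.20730045,  0.02251491, -0.9780182 ,  0.9713387 ],
       [ 
[... 411 characters left out ...]
       [-2.81805725e-01, -4.51719395e-01, -8.46483976e-01,
         1.23818352e+00],
       [ 0.00000000e+00,  0.00000000e+00,  0.00000000e+00,
         1.00000000e+00]])}
{'camera_matrix': array([[362.71796562,   0.        , 318.29428684],
       [  0.        , 362.71796562, 240.39221818],
       [  0.        ,   0.        ,   1.        ]]), 'T_tool_cam': array([[-7.82855096e-04, -3.23429568e-01,  9.46251923e-01,
        -1.41651838e-01],
       [ 9.99999487e-01, -8.62117297e-04,  5.32649347e-04,
        -4.19658789e-04],
       [ 6.43505601e-04,  9.46251854e-01,  3.23430077e-01,
        -8.44277476e-02],
       [ 0.00000000e+00,  0.00000000e+00,  0.00000000e+00,
         1.00000000e+00]])}
```

View pics/top0.png

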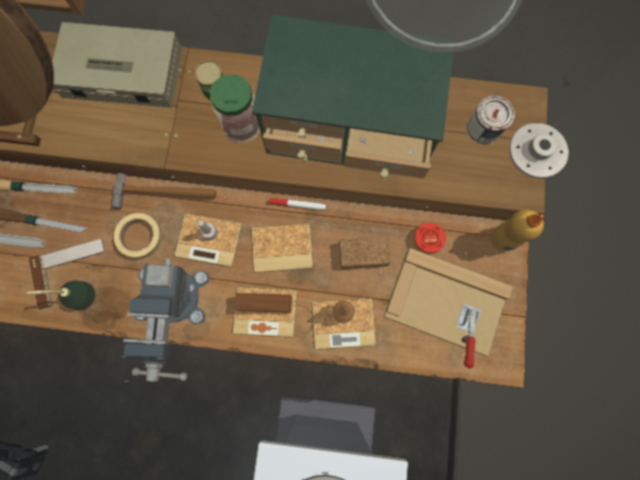

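View pics/scene0.png

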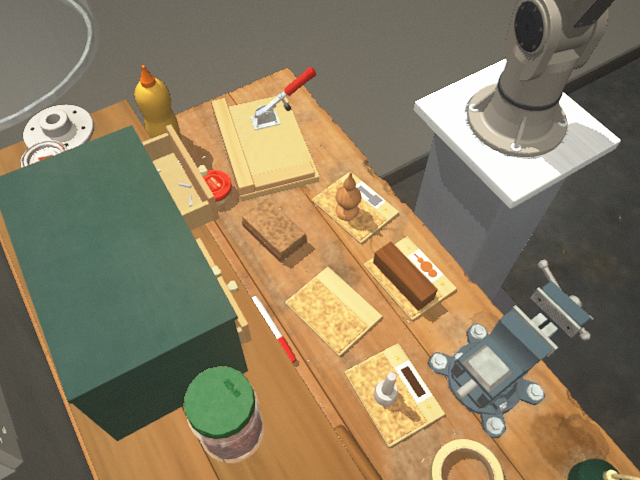

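```bash
cat > h.py <<'E'
import numpy as np,cv2
from plant import manip
def ray(K,V,uv,z):
    "world points at height z seen at pixels uv; V world->cam"
    uv=np.atleast_2d(np.asarray(uv,float)); R,t=V[:3,:3],V[:3,3]
    c=-R.T@t; d=np.c_[uv,np.ones(len(uv))]@np.linalg.inv(K).T@R
    return c+d*((z-c[2])/d[:,2])[:,None]
def cam(n): c=manip.calibration(n); return c["camera_matrix"],c["view"]
E
python3 - <<'E'
from h import *
K,V=cam("top"); im=np.load("top0.npz")["im"]
hsv=cv2.cvtColor(im,cv2.COLOR_RGB2HSV)
for p in [(207,240),(282,248),(264,312),(343,323),(282,262),(365,252),(250,275),(190,255),(320,215)]: print(p,hsv[p[1],p[0]],ray(K,V,p,.008).round(3))
# rectified view z=.008: x 0.36..0.76 up, y 0.32..-0.18 right, 1.5px/mm
H=np.array([[0,-1/1500,.32],[ -1/1500,0,.76],[0,0,1]]) # unused form
def w2p(P): q=(K@(V[:3,:3]@np.array(P)+V[:3,3])); return q[:2]/q[2]
src=np.float32([w2p((x,y,.008)) for x,y in[(.76,.32),(.76,-.18),(.34,-.18),(.34,.32)]])
M=cv2.getPerspectiveTransform(src,np.float32([(0,0),(750,0),(750,600),(0,600)][:2]+[(750,630),(0,630)]))
r=cv2.warpPerspective(im,M,(750,600),flags=cv2.INTER_CUBIC); cv2.imwrite("pics/rect.png",r[:,:,::-1])
E
```

```text
(207, 240) [ 16 108 139] [[0.572 0.344 0.008]]
(282, 248) [ 16 126 184] [[0.575 0.17  0.008]]
(264, 312) [ 16 119 107] [[0.425 0.189 0.008]]
(343, 323) [ 16 125 159] [[0.422 0.011 0.008]]
(282, 262) [ 20 100 206] [[0.542 0.165 0.008]]
(365, 252) [ 15 115 144] [[ 0.588 -0.021  0.008]]
(250, 275) [ 15 126 154] [[0.504 0.233 0.008]]
(190, 255) [ 30  22 217] [[0.533 0.377 0.008]]
(320, 215) [ 14 131 125] [[0.663 0.092 0.008]]
```

View pics/rect.png

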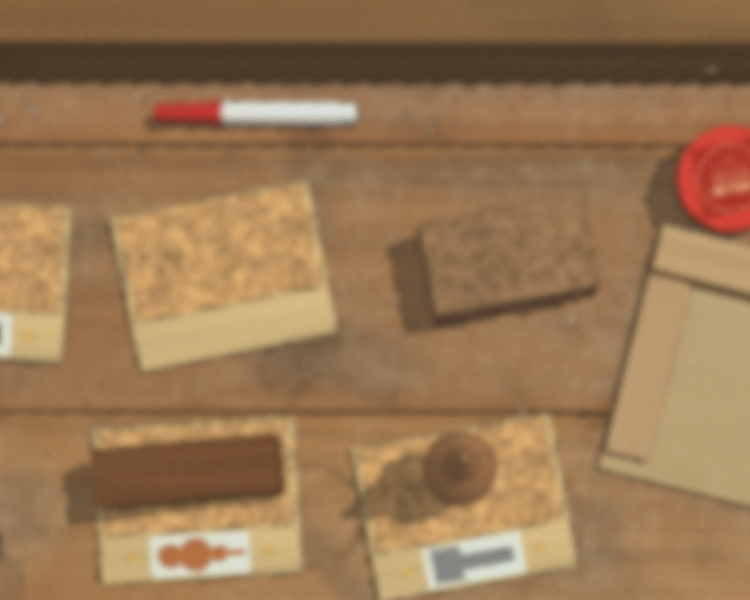

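```bash
python3 - <<'E'
from h import *
K,V=cam("top"); im=np.load("top0.npz")["im"]
def w2p(P): q=(K@(V[:3,:3]@np.array(P)+V[:3,3])); return q[:2]/q[2]
z=.007
src=np.float32([w2p((x,y,z)) for x,y in[(.68,.43),(.68,-.09),(.33,-.09),(.33,.43)]])
s=1500
M=cv2.getPerspectiveTransform(src,np.float32([(0,0),(.52*s,0),(.52*s,.35*s),(0,.35*s)]))
r=cv2.warpPerspective(im,M,(780,525),flags=cv2.INTER_CUBIC)
lab=cv2.cvtColor(r,cv2.COLOR_RGB2HSV)
m=((lab[:,:,2]>172)).astype(np.uint8)*255
m=cv2.morphologyEx(m,cv2.MORPH_OPEN,np.ones((3,3)))
m=cv2.morphologyEx(m,cv2.MORPH_CLOSE,np.ones((25,25)))
cs,_=cv2.findContours(m,cv2.RETR_EXTERNAL,cv2.CHAIN_APPROX_NONE)
out=r.copy()
for c in cs:
    if cv2.contourArea(c)<8000: continue
    (u,v),(w,h),a=cv2.minAreaRect(c)
    cv2.drawContours(out,[c],-1,(0,255,0),1)
    cv2.polylines(out,[cv2.boxPoints(((u,v),(w,h),a)).astype(int)],True,(0,0,255),1)
    print("centre",round(.68-v/s,4),round(.43-u/s,4),"size mm",np.round([w/1.5,h/1.5],1),"ang",round(a,1), "area mm2",cv2.contourArea(c)/2.25)
cv2.imwrite("pics/mask.png",out[:,:,::-1])
E
```

```text
centre 0.4265 0.1874 size mm [104.5 135.1] ang 86.8 area mm2 7347.777777777777
centre 0.4222 0.0091 size mm [104.4 134.9] ang 80.2 area mm2 8887.111111111111
centre 0.5749 0.3429 size mm [134.8 102.8] ang 3.3 area mm2 13349.555555555555
centre 0.5776 0.1702 size mm [104.1 135.2] ang 78.7 area mm2 13380.222222222223
```

View pics/mask.png

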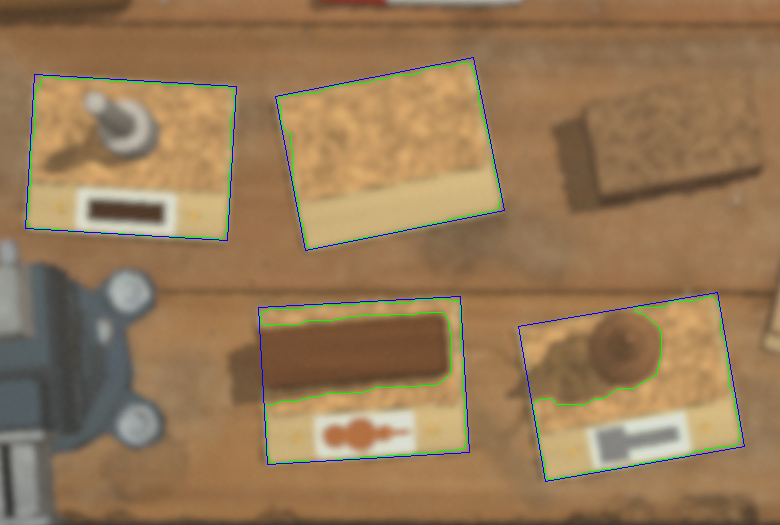

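```bash
cat >> h.py <<'E'
from scipy.optimize import least_squares
def cloud(im,d,K,V):
    v,u=np.nonzero(d>0); Z=d[v,u]
    P=np.c_[(u-K[0,2])/K[0,0]*Z,(v-K[1,2])/K[1,1]*Z,Z]
    return (P-V[:3,3])@V[:3,:3], im[v,u]
def circ(P,r0):
    f=lambda q:np.hypot(P[:,0]-q[0],P[:,1]-q[1])-q[2]
    return least_squares(lambda q:f([*q,r0]),P[:,:2].mean(0),loss="soft_l1",f_scale=.001).x, least_squares(f,[*P[:,:2].mean(0),r0],loss="soft_l1",f_scale=.001).x
def near(P,c,r=.055): return np.hypot(P[:,0]-c[0],P[:,1]-c[1])<r
E
python3 - <<'E'
from h import *
np.set_printoptions(precision=4,suppress=True)
for n in("top","scene"):
    K,V=cam(n); f=np.load(n+"0.npz"); P,C=cloud(f["im"],f["d"],K,V)
    print(n,"spare z",np.median(P[near(P,(.593,.173),.03),2]))
    for nm,c,sl in [("finial",(.44,.01),[(.05,.06,.0235),(.09,.11,.01)]),("centre",(.585,.345),[(.012,.036,.018),(.05,.09,.009)])]:
        Q=P[near(P,c)]
        print(nm,"maxz",np.sort(Q[:,2])[-3:])
        for a,b,r in sl:
            S=Q[(Q[:,2]>a)&(Q[:,2]<b)]; print(a,b,len(S),*circ(S,r))
    Q=P[near(P,(.44,.19),.08)]; S=Q[(Q[:,2]>.038)]
    print("blank",np.median(S[:,2]),cv2.minAreaRect((S[:,:2]*1000).astype(np.float32)))
    Q=P[near(P,(.60,0.),.09)];Q=Q[Q[:,2]>.025];print("sand",np.percentile(Q,[2,98],axis=0))
# blank by colour at top plane
K,V=cam("top"); im=np.load("top0.npz")["im"]
hsv=cv2.cvtColor(im,cv2.COLOR_RGB2HSV); m=np.zeros((480,640),np.uint8)
m[285:320,232:295]=(hsv[285:320,232:295,2]<120)*255
m=cv2.morphologyEx(m,cv2.MORPH_OPEN,np.ones((3,3)))
c=max(cv2.findContours(m,0,cv2.CHAIN_APPROX_NONE)[0],key=cv2.contourArea)[:,0]
W=ray(K,V,c,.046); print(cv2.minAreaRect((W[:,:2]*1000).astype(np.float32)), cv2.boundingRect(c))
E
```

```text
top spare z 0.00742194578840187
finial maxz [0.1257 0.128  0.129 ]
0.05 0.06 40 [0.4438 0.0164] [0.4435 0.0164 0.023 ]
0.09 0.11 74 [0.444  0.0159] [0.4435 0.0163 0.0084]
centre maxz [0.101  0.1016 0.1022]
0.012 0.036 157 [0.5902 0.3428] [0.5884 0.3408 0.0155]
0.05 0.09 48 [0.5905 0.3425] [0.5895 0.3413 0.0076]
blank 0.045192919207640195 ((443.19189453125, 192.13783264160156), (38.19126892089844, 120.03617095947266), 5.2705607414245605)
sand [[ 0.5501 -0.0688  0.0286]
 [ 0.6818  0.0361  0.2475]]
scene spare z 0.009622494599144459
finial maxz [0.1282 0.1285 0.1294]
0.05 0.06 66 [0.4429 0.012 ] [0.4428 0.012  0.0235]
0.09 0.11 111 [0.4429 0.0117] [0.4442 0.0135 0.0083]
centre maxz [0.1016 0.1024 0.1035]
0.012 0.036 401 [0.5882 0.3375] [0.5731 0.3305 0.0327]
0.05 0.09 111 [0.588 0.337] [0.5892 0.3379 0.0077]
blank 0.04735118537672488 ((443.45068359375, 188.99436950683594), (41.15330123901367, 120.7596435546875), 5.885208606719971)
sand [[ 0.5512 -0.0711  0.0267]
 [ 0.6815  0.0362  0.2455]]
((439.8813781738281, 193.83346557617188), (36.70347595214844, 126.19776916503906), 6.9040846824646) (232, 295, 59, 18)
```

```bash
cat >> h.py <<'E'
from scipy.spatial.transform import Rotation as Ro
np.set_printoptions(precision=4,suppress=True)
def plan(*targets,psi=None):
    """world grasp-point targets (x,y,z) and yaw psi deg (direction of tool z): prints turn, then shifts after the turn"""
    s=manip.read_state(); R=Ro.from_rotvec(s["orientation"]); p=s["tcp_pos"]
    m=R.as_matrix(); cur=np.degrees(np.arctan2(m[1,2],m[0,2]))
    print("t",round(s["time_s"],2),"tcp",p,"psi",round(cur,2),"tilt",m[:,0],"F",s["wrist_force"],"open",round(s["opening"],4),"q",s["joint_pos"])
    if psi is None: psi=cur
    a=np.radians(psi); T=np.array([[0,-np.sin(a),np.cos(a)],[0,np.cos(a),np.sin(a)],[-1,0,0]])
    rv=(R.inv()*Ro.from_matrix(T)).as_rotvec(); print("turn",rv,"deg",np.degrees(np.linalg.norm(rv)))
    for t in targets:
        t=np.array(t,float); t[2]-=manip.hold_point_z
        print("shift mm",(T.T@(t-p)*1000).round(1)); p=t
E
python3 -c "
from h import *
plan((.443,.19,.25),(.443,.19,.03),psi=-85)
plan((.443,.19,.25),(.443,.19,.03),psi=95)"
```

```text
t 0.1 tcp [0.1549 0.5271 0.2303] psi -16.37 tilt [-0.0005 -0.0021 -1.    ] F [ 0.1003  0.5161 -0.0251] open 0.0852 q [-1.3267  0.3117  0.014   1.5129 -0.0044  1.3192 -0.0272]
turn [1.1978 0.0014 0.0018] deg 68.62942758381912
shift mm [ -1.  257.7 360.9]
shift mm [220.   0.   0.]
t 0.1 tcp [0.1549 0.5271 0.2303] psi -16.37 tilt [-0.0005 -0.0021 -1.    ] F [ 0.1003  0.5161 -0.0251] open 0.0852 q [-1.3267  0.3117  0.014   1.5129 -0.0044  1.3192 -0.0272]
turn [-1.9438 -0.002   0.0015] deg 111.37071279751073
shift mm [  -1.  -257.7 -360.9]
shift mm [220.   0.   0.]
```

{"method": "send_rows", "body": {"moves": [[0,[0,0,0],[0.148,0,0]],[0,[0,0,0],[0.148,0,0]],[0,[0,0,0],[0.148,0,0]],[0,[0,0,0],[0.148,0,0]],[0,[0,0,0],[0.148,0,0]],[0,[0,0,0],[0.148,0,0]],[0,[0,0,0],[0.148,0,0]],[0,[0,0,0],[0.148,0,0]]], "grip_force": 50}}

```text
time_s: 0.9
tcp_pos: [0.1549, 0.5273, 0.2307]
orientation: [1.138, 1.252, -1.14]
wrist_force: [-1.1, -0.3, -0.3]
opening: 0.0854
```

{"method": "send_rows", "body": {"moves": [[0,[0,26,30],[0,0,0]],[0,[0,26,30],[0,0,0]],[0,[0,26,30],[0,0,0]],[0,[0,26,30],[0,0,0]],[0,[0,26,30],[0,0,0]],[0,[0,26,30],[0,0,0]],[0,[0,26,30],[0,0,0]],[0,[0,26,30],[0,0,0]]]}}

```text
time_s: 1.7
tcp_pos: [0.3868, 0.3085, 0.231]
orientation: [1.134, 1.256, -1.135]
wrist_force: [1.1, 0.8, -0.5]
opening: 0.0854
```

```bash
python3 - <<'E'
from h import *
plan((.443,.19,.2),(.443,.19,.03),psi=-84.5)
s=manip.read_state(); im,d=manip.get_image("wrist"); cv2.imwrite("pics/w1.png",im[:,:,::-1]); np.savez("w1.npz",im=im,d=d,p=s["tcp_pos"],o=s["orientation"])
E
```

```text
t 1.7 tcp [0.3868 0.3085 0.231 ] psi -84.19 tilt [-0.0006 -0.0003 -1.    ] F [ 1.0687  0.8483 -0.5396] open 0.0854 q [-1.0412  0.203   0.3982  1.6692 -0.0817  1.2865 -0.5261]
turn [0.0053 0.0002 0.0006] deg 0.3080083128227735
shift mm [ 49.7  44.6 123.3]
shift mm [170.   0.   0.]
```

View pics/w1.png

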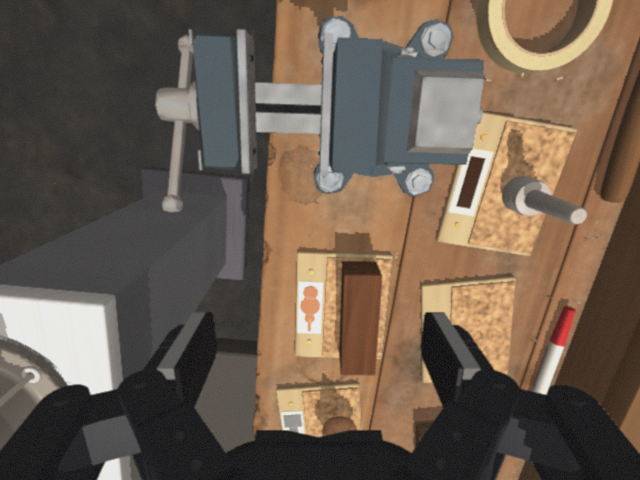

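```bash
cat >> h.py <<'E'
def wristV(p,o):
    c=manip.calibration("wrist"); T=np.eye(4); T[:3,:3]=Ro.from_rotvec(o).as_matrix(); T[:3,3]=p
    return c["camera_matrix"],np.linalg.inv(T@c["T_tool_cam"])
def loadw(n):
    f=np.load(n); K,V=wristV(f["p"],f["o"]); return f["im"],f["d"],K,V
def shoot(n):
    s=manip.read_state(); im,d=manip.get_image("wrist"); cv2.imwrite(f"pics/{n}.png",im[:,:,::-1]); np.savez(n+".npz",im=im,d=d,p=s["tcp_pos"],o=s["orientation"])
E
python3 - <<'E'
from h import *
im,d,K,V=loadw("w1.npz"); P,C=cloud(im,d,K,V)
B={"finial":[(297,252),(391,254),(295,357)],"blank":[(483,112),(575,128),(532,255),(440,242)],"spare":[(422,284),(515,278)],"centre":[(278,386),(360,383)]}
for k,c in B.items():
    W=ray(K,V,c,.007)[:,:2]; print(k,*W, "yaw",np.degrees(np.arctan2(*(W[1]-W[0])[::-1])),"len",np.linalg.norm(W[1]-W[0]))
    e=(W[1]-W[0])/np.linalg.norm(W[1]-W[0]); print("  place",W[0]+e*.068+np.array([e[1],-e[0]])*.0675)
Q=P[near(P,(.443,.19),.075)]; S=Q[(Q[:,2]>.04)&(Q[:,2]<.06)]; print("blank",np.median(S[:,2]),cv2.minAreaRect((S[:,:2]*1000).astype(np.float32)))
Q=P[near(P,(.589,.34))]
for a,b,r in[(.012,.036,.018),(.05,.09,.009)]:
    S=Q[(Q[:,2]>a)&(Q[:,2]<b)]; print("centre",len(S),*circ(S,r))
E
```

```text
finial [0.3682 0.2517] [0.4693 0.2596] [0.3768 0.1176] yaw 4.492510954564257 len 0.1013948398073275
  place [0.4413 0.1897]
blank [0.5323 0.4111] [0.624  0.4058] [0.6208 0.2738] [0.519  0.2784] yaw -3.3327980861695092 len 0.09177789812797858
  place [0.5963 0.3398]
spare [0.5094 0.2278] [0.61   0.2454] yaw 9.898280994363684 len 0.10218207263687913
  place [0.588 0.173]
centre [0.3593 0.073 ] [0.4594 0.0878] yaw 8.391196221119586 len 0.10118336835280341
  place [0.4364 0.0162]
blank 0.04481453606188896 ((441.5273132324219, 189.62586975097656), (38.258235931396484, 120.11244201660156), 5.301329135894775)
centre 1035 [0.5892 0.3381] [0.5858 0.339  0.0149]
centre 618 [0.5891 0.3381] [0.5877 0.3385 0.0077]
```

{"method": "send_rows", "body": {"moves": [[0,[12,11,30],[0.005,0,0]],[0,[12,11,30],[0,0,0]],[0,[12,11,30],[0,0,0]],[0,[13,11,32],[0,0,0]],[0,[40,0,0],[0,0,0]],[0,[40,0,0],[0,0,0]],[0,[0,0,0],[0,0,0]]]}}

```text
time_s: 2.45
tcp_pos: [0.4367, 0.1906, 0.0974]
orientation: [1.129, 1.257, -1.15]
wrist_force: [-2.4, -0.8, -0.6]
opening: 0.0852
```

```bash
python3 - <<'E'
from h import *
plan((.4423,.19,.03),psi=-84.7)
E
```

```text
t 2.45 tcp [0.4367 0.1906 0.0974] psi -84.54 tilt [-0.0115 -0.0062 -0.9999] F [-2.3586 -0.7806 -0.6165] open 0.0852 q [-0.8275  0.315   0.4648  1.8989 -0.1664  0.9788 -0.1921]
turn [0.0027 0.0051 0.0121] deg 0.7658129111530867
shift mm [86.1  5.5  1.1]
```

{"method": "send_rows", "body": {"moves": [[0,[0,5,1],[0.003,0.005,0.012]],[0,[30,0,0],[0,0,0]],[0,[30,0,0],[0,0,0]],[0,[15,0,0],[0,0,0]],[0,[8,0,0],[0,0,0]],[0,[0,0,0],[0,0,0]],[0,[0,0,0],[0,0,0]]]}}

```text
time_s: 3.15
tcp_pos: [0.4496, 0.1936, 0.021]
orientation: [1.152, 1.246, -1.126]
wrist_force: [0.9, 0.4, 0.9]
opening: 0.0856
```

```bash
python3 - <<'E'
from h import *
plan((.4423,.19,.03),psi=-84.7)
E
```

```text
t 3.15 tcp [0.4496 0.1936 0.021 ] psi -84.65 tilt [ 0.0148  0.0078 -0.9999] F [0.8525 0.4142 0.8643] open 0.0856 q [-0.779   0.435   0.426   1.9639 -0.2534  0.7767 -0.1156]
turn [ 0.0009 -0.0064 -0.0154] deg 0.9583864793707195
shift mm [ 9.7 -7.6  2.9]
```

{"method": "send_rows", "body": {"moves": [[0,[0,-7,3],[0.001,-0.006,-0.015]],[0,[10,0,0],[0,0,0]],[0,[0,0,0],[0,0,0]],[0,[0,0,0],[0,0,0]]]}}

```text
time_s: 3.55
tcp_pos: [0.4408, 0.189, 0.0089]
orientation: [1.138, 1.253, -1.144]
wrist_force: [-0.1, 0.0, 0.8]
opening: 0.0855
```

```bash
python3 - <<'E'
from h import *
plan((.4423,.19,.03),psi=-84.7)
E
```

```text
t 3.55 tcp [0.4408 0.189  0.0089] psi -84.72 tilt [-0.0036 -0.0016 -1.    ] F [-0.0706  0.0272  0.8265] open 0.0855 q [-0.7742  0.4517  0.4207  1.9785 -0.2596  0.7672 -0.1097]
turn [-0.0004  0.0012  0.0037] deg 0.22403098593873194
shift mm [-2.4  1.6 -0.8]
```

{"method": "send_rows", "body": {"moves": [[0,[-4,1,0],[0,0,0]],[150,[0,0,0],[0,0,0]],[255,[0,0,0],[0,0,0]],[255,[0,0,0],[0,0,0]],[255,[0,0,0],[0,0,0]],[255,[0,0,0],[0,0,0]],[255,[0,0,0],[0,0,0]]], "grip_force": 50}}

```text
time_s: 4.25
tcp_pos: [0.4426, 0.1893, 0.0134]
orientation: [1.139, 1.252, -1.143]
wrist_force: [0.7, -0.2, 1.9]
opening: 0.0374
```

```bash
python3 - <<'E'
from h import *
plan((.592,.172,.094),psi=-79)
E
```

```text
t 4.25 tcp [0.4426 0.1893 0.0134] psi -84.72 tilt [-0.0021 -0.0009 -1.    ] F [ 0.7057 -0.2033  1.9424] open 0.0374 q [-0.7758  0.4459  0.4238  1.9724 -0.2556  0.7771 -0.1124]
turn [-0.0999  0.0006  0.0022] deg 5.722754025672749
shift mm [-61.9 143.4  45.5]
```

{"method": "send_rows", "body": {"moves": [[255,[-20,0,0],[0,0,0]],[255,[-30,0,0],[0,0,0]],[255,[-12,0,0],[-0.1,0,0]],[255,[0,36,11],[0,0,0]],[255,[0,36,11],[0,0,0]],[255,[0,36,12],[0,0,0]],[255,[0,35,12],[0,0,0]],[255,[0,0,0],[0,0,0]]]}}

```text
time_s: 5.05
tcp_pos: [0.596, 0.1683, 0.074]
orientation: [1.066, 1.288, -1.071]
wrist_force: [0.0, -0.5, -1.4]
opening: 0.0372
```

{"method": "send_rows", "body": {"moves": [[255,[30,0,0],[0,0,0]],[255,[15,0,0],[0,0,0]],[255,[0,0,0],[0,0,0]],[255,[0,0,0],[0,0,0]]]}}

```text
time_s: 5.45
tcp_pos: [0.5904, 0.1716, 0.0295]
orientation: [1.063, 1.297, -1.07]
wrist_force: [0.1, 0.2, -0.4]
opening: 0.0374
```

```bash
python3 - <<'E'
from h import *
plan((.592,.172,.0325),psi=-79)
E
```

```text
t 5.45 tcp [0.5904 0.1716 0.0295] psi -78.97 tilt [-0.0044 -0.0015 -1.    ] F [ 0.0643  0.1969 -0.4492] open 0.0374 q [-0.5873  0.6471  0.4135  1.5783 -0.2949  0.9833  0.1099]
turn [0.0006 0.0006 0.0046] deg 0.26982285205715345
shift mm [15.7  1.6 -0.1]
```

{"method": "send_rows", "body": {"moves": [[255,[10,1,0],[0,0,0.004]],[255,[5,0,0],[0,0,0]],[255,[0,0,0],[0,0,0]],[255,[0,0,0],[0,0,0]]]}}

```text
time_s: 5.85
tcp_pos: [0.5923, 0.1716, 0.0149]
orientation: [1.067, 1.293, -1.066]
wrist_force: [0.5, 1.2, -1.3]
opening: 0.0372
```

{"method": "send_rows", "body": {"moves": [[120,[0,0,0],[0,0,0]],[0,[0,0,0],[0,0,0]],[0,[0,0,0],[0,0,0]],[0,[-10,0,0],[0,0,0]],[0,[-40,0,0],[0,0,0]],[0,[-45,0,0],[0,0,0]],[0,[-45,0,0],[0,0,0]],[0,[0,0,0],[0,0,0]]]}}

```text
time_s: 6.65
tcp_pos: [0.5977, 0.1722, 0.1639]
orientation: [1.077, 1.283, -1.053]
wrist_force: [0.5, 0.0, 0.3]
opening: 0.0855
```

```bash
python3 - <<'E'
from h import *
plan((.4434,.0135,.205),(.4434,.0135,.095),psi=-79)
E
```

```text
t 6.65 tcp [0.5977 0.1722 0.1639] psi -79.0 tilt [ 0.0172  0.0042 -0.9998] F [0.476  0.0407 0.2706] open 0.0855 q [-0.6138  0.5124  0.461   1.4381 -0.2344  1.2276  0.0629]
turn [-0.0001 -0.0009 -0.0177] deg 1.0161949135146844
shift mm [ -22.4 -181.8  126.4]
shift mm [110.   0.   0.]
```

{"method": "send_rows", "body": {"moves": [[0,[-22,-36,0],[0,0,-0.018]],[0,[0,-40,5],[0,0,0]],[0,[0,-40,5],[0,0,0]],[0,[0,-40,5],[0,0,0]],[0,[0,-26,5],[0,0,0]],[0,[0,0,0],[0,0,0]],[0,[0,0,0],[0,0,0]]]}}

```text
time_s: 7.35
tcp_pos: [0.4177, 0.1175, 0.18]
orientation: [1.059, 1.304, -1.077]
wrist_force: [-0.0, 0.1, -0.0]
opening: 0.0855
```

```bash
python3 - <<'E'
from h import *
shoot("w2")
im,d,K,V=loadw("w2.npz"); P,C=cloud(im,d,K,V)
Q=P[near(P,(.443,.013),.05)]
for a,b,r in[(.05,.06,.0235),(.09,.11,.009)]:
    S=Q[(Q[:,2]>a)&(Q[:,2]<b)]; print("finial",len(S),*circ(S,r))
plan((.4434,.0135,.2),(.4434,.0135,.095),psi=-79)
E
```

```text
finial 403 [0.4423 0.0129] [0.4422 0.0134 0.0231]
finial 668 [0.4424 0.0129] [0.4421 0.0141 0.008 ]
t 7.4 tcp [0.4183 0.1177 0.1799] psi -79.0 tilt [-0.0145 -0.0028 -0.9999] F [ 0.3471 -0.3282 -0.2864] open 0.0855 q [-0.7526  0.1277  0.488   1.8892 -0.0665  1.1551 -0.0481]
turn [0.     0.     0.0148] deg 0.8453843118031306
shift mm [ -1.4   4.7 107.1]
shift mm [105.   0.   0.]
```

View pics/w2.png

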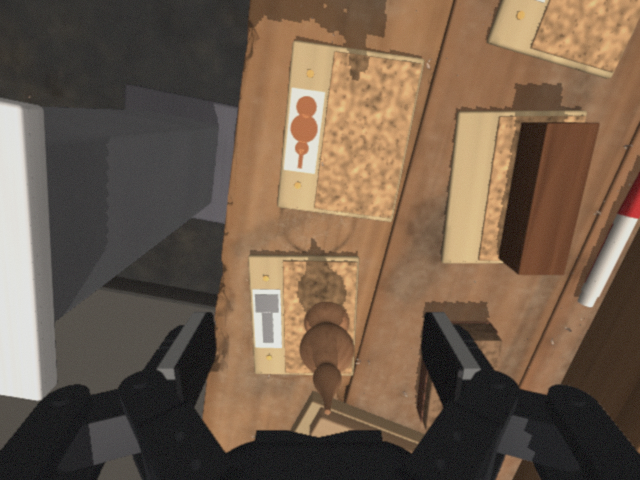

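```bash
cat >> h.py <<'E'
def board(K,V,c,z=.007):
    "corners: front-left, back-left, back-right, front-right (as seen from label side... left=+y)"
    W=ray(K,V,c,z)[:,:2]; ex=(W[1]+W[2]-W[0]-W[3]); e=ex/np.linalg.norm(ex)
    print(W.tolist() and (W.mean(0),"len",np.linalg.norm(ex)/2,"wid",np.linalg.norm(W[0]+W[1]-W[2]-W[3])/2,"yaw",np.degrees(np.arctan2(e[1],e[0])),"place",W.mean(0)+.0155*e))
E
python3 - <<'E'
from h import *
im,d,K,V=loadw("w2.npz")
board(K,V,[(297,41),(424,53),(390,221),(279,208)])
board(K,V,[(250,257),(358,257),(355,375),(255,373)])
E
```

```text
(array([0.4245, 0.1878]), 'len', np.float64(0.09946654247189543), 'wid', np.float64(0.1351084727886832), 'yaw', np.float64(5.152129802471048), 'place', array([0.44  , 0.1892]))
(array([0.4208, 0.0101]), 'len', np.float64(0.10284307454803357), 'wid', np.float64(0.13174429630246592), 'yaw', np.float64(10.791047585295534), 'place', array([0.436, 0.013]))
```

{"method": "send_rows", "body": {"moves": [[0,[0,0,0],[0,0,0.01]],[0,[0,4,36],[0,0,0]],[0,[0,0,36],[0,0,0]],[0,[0,0,36],[0,0,0]],[0,[0,0,0],[0,0,0]],[0,[0,0,0],[0,0,0]]]}}

```text
time_s: 8.0
tcp_pos: [0.4427, 0.0113, 0.1793]
orientation: [1.064, 1.296, -1.074]
wrist_force: [0.8, 0.5, 0.8]
opening: 0.0853
```

```bash
python3 - <<'E'
from h import *
plan((.4424,.0133,.095),psi=-79)
E
```

```text
t 8.0 tcp [0.4427 0.0113 0.1793] psi -79.16 tilt [-0.0064 -0.0024 -1.    ] F [0.7655 0.4506 0.7798] open 0.0853 q [-0.5888  0.1449  0.5867  1.8806 -0.0852  1.1479  0.2179]
turn [-0.0027  0.0012  0.0068] deg 0.42414305669533253
shift mm [103.    0.1  -2.1]
```

{"method": "send_rows", "body": {"moves": [[0,[30,0,-2],[0,0,0.006]],[0,[35,0,0],[0,0,0]],[0,[25,0,0],[0,0,0]],[0,[13,0,0],[0,0,0]],[0,[0,0,0],[0,0,0]],[0,[0,0,0],[0,0,0]]]}}

```text
time_s: 8.6
tcp_pos: [0.4417, 0.015, 0.0764]
orientation: [1.064, 1.295, -1.066]
wrist_force: [0.4, -0.1, -0.1]
opening: 0.0854
```

```bash
python3 - <<'E'
from h import *
plan((.4424,.0133,.095),psi=-79)
E
```

```text
t 8.6 tcp [0.4417 0.015  0.0764] psi -78.88 tilt [-0.0008 -0.0009 -1.    ] F [ 0.4137 -0.1112 -0.1009] open 0.0854 q [-0.5469  0.2805  0.5611  2.0223 -0.1897  0.8898  0.311 ]
turn [0.0022 0.0007 0.001 ] deg 0.14172339047399343
shift mm [0.1 0.4 1.8]
```

{"method": "send_rows", "body": {"moves": [[120,[0,0,2],[0,0,0]],[160,[0,0,0],[0,0,0]],[200,[0,0,0],[0,0,0]],[255,[0,0,0],[0,0,0]],[255,[0,0,0],[0,0,0]],[255,[0,0,0],[0,0,0]],[255,[0,0,0],[0,0,0]]], "grip_force": 40}}

```text
time_s: 9.3
tcp_pos: [0.4423, 0.012, 0.0768]
orientation: [1.066, 1.293, -1.067]
wrist_force: [1.2, -0.1, 2.8]
opening: 0.0193
```

```bash
python3 - <<'E'
from h import *
plan((.441,.189,.175),(.441,.189,.095),psi=-79)
E
```

```text
t 9.3 tcp [0.4423 0.012  0.0768] psi -79.0 tilt [ 0.0005 -0.0006 -1.    ] F [ 1.1576 -0.0882  2.7595] open 0.0193 q [-0.5419  0.2802  0.5634  2.022  -0.1906  0.8895  0.3167]
turn [ 0.0001  0.0007 -0.0003] deg 0.04260343375501499
shift mm [ -79.5   32.6 -174. ]
shift mm [80.  0.  0.]
```

{"method": "send_rows", "body": {"moves": [[255,[-15,0,0],[0,0,0]],[255,[-25,0,0],[0,0,0]],[255,[-5,4,-22],[0,0,0]],[255,[0,6,-32],[0,0,0]],[255,[0,6,-32],[0,0,0]],[255,[0,6,-32],[0,0,0]],[255,[0,6,-32],[0,0,0]],[255,[0,5,-24],[0,0,0]]]}}

```text
time_s: 10.1
tcp_pos: [0.4394, 0.1913, 0.1203]
orientation: [1.063, 1.297, -1.067]
wrist_force: [-0.0, -1.3, -1.7]
opening: 0.0193
```

{"method": "send_rows", "body": {"moves": [[255,[0,0,0],[0,0,0]],[255,[0,0,0],[0,0,0]],[255,[0,0,0],[0,0,0]]]}}

```text
time_s: 10.4
tcp_pos: [0.4405, 0.1874, 0.1207]
orientation: [1.065, 1.293, -1.071]
wrist_force: [0.3, 0.4, -1.3]
opening: 0.0187
```

```bash
python3 - <<'E'
from h import *
plan((.441,.189,.095),psi=-79)
E
```

```text
t 10.4 tcp [0.4405 0.1874 0.1207] psi -79.1 tilt [-0.0021 -0.0024 -1.    ] F [ 0.3385  0.3556 -1.2713] open 0.0187 q [-0.8279  0.2813  0.4708  1.8753 -0.1465  1.022  -0.1057]
turn [-0.0017  0.0019  0.0025] deg 0.20754019919827968
shift mm [44.4  0.8 -1.5]
```

```bash
python3 - <<'E'
from h import *
K,V=cam("scene")
im,d=manip.get_image("scene"); P,C=cloud(im,d,K,V)
Q=P[near(P,(.44,.188),.035)&(P[:,2]>.014)]
for a in np.arange(.014,.14,.008):
    S=Q[(Q[:,2]>=a)&(Q[:,2]<a+.008)]
    if len(S)>2: print(round(a,3),len(S),S.min(0)[:2],S.max(0)[:2])
cv2.imwrite("pics/s1.png",cv2.resize(im[200:380,320:560,::-1],None,fx=3,fy=3))
E
```

```text
0.054 87 [0.4239 0.1656] [0.4637 0.211 ]
0.062 206 [0.4252 0.1702] [0.4639 0.2087]
0.07 8 [0.444  0.1886] [0.4515 0.1979]
0.086 3 [0.4406 0.1974] [0.4595 0.2097]
0.094 36 [0.4369 0.1703] [0.4646 0.212 ]
0.102 150 [0.4217 0.1679] [0.4655 0.2122]
0.11 168 [0.4222 0.1725] [0.4638 0.2091]
0.118 65 [0.4281 0.1882] [0.4593 0.2044]
0.126 32 [0.4239 0.1907] [0.4628 0.2008]
0.134 52 [0.4232 0.1861] [0.4655 0.2012]
```

View pics/s1.png

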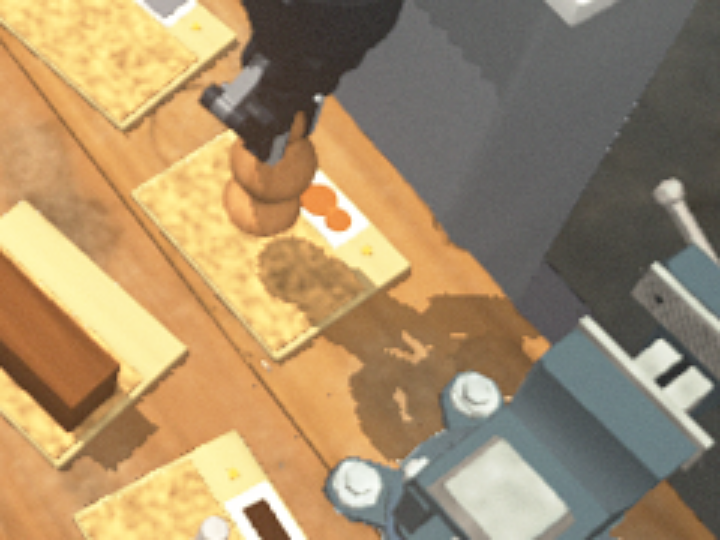

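{"method": "send_rows", "body": {"moves": [[255,[15,1,-1],[0,0,0]],[255,[15,0,0],[0,0,0]],[255,[6,0,0],[0,0,0]],[255,[3,0,0],[0,0,0]],[255,[0,0,0],[0,0,0]],[255,[0,0,0],[0,0,0]]], "grip_force": 60}}

```text
time_s: 11.05
tcp_pos: [0.4421, 0.1901, 0.0827]
orientation: [1.067, 1.293, -1.067]
wrist_force: [0.4, -0.7, -1.1]
opening: 0.0184
```

```bash
python3 - <<'E'
from h import *
plan((.441,.189,.095),psi=-79)
E
```

```text
t 11.05 tcp [0.4421 0.1901 0.0827] psi -79.02 tilt [ 0.     -0.0004 -1.    ] F [ 0.424  -0.6838 -1.0955] open 0.0184 q [-0.8128  0.3352  0.4565  1.9146 -0.1812  0.932  -0.0781]
turn [-0.0004  0.0004  0.    ] deg 0.030969176160440214
shift mm [ 6.4 -1.3  0.9]
```

{"method": "send_rows", "body": {"moves": [[255,[3,-1,1],[0,0,0]],[255,[0,0,0],[0,0,0]],[255,[0,0,0],[0,0,0]]]}}

```text
time_s: 11.35
tcp_pos: [0.4407, 0.189, 0.0793]
orientation: [1.066, 1.294, -1.067]
wrist_force: [0.6, 1.1, -1.6]
opening: 0.0185
```

{"method": "send_rows", "body": {"moves": [[255,[1.5,0,0],[0,0,0]],[255,[0,0,0],[0,0,0]],[255,[0,0,0],[0,0,0]]]}}

```text
time_s: 11.65
tcp_pos: [0.4407, 0.189, 0.0776]
orientation: [1.065, 1.294, -1.068]
wrist_force: [0.7, -0.1, -1.0]
opening: 0.0183
```

{"method": "send_rows", "body": {"moves": [[255,[1.2,0,0],[0,0,0]],[255,[0,0,0],[0,0,0]],[255,[0,0,0],[0,0,0]]]}}

```text
time_s: 11.95
tcp_pos: [0.4412, 0.1893, 0.0769]
orientation: [1.066, 1.294, -1.067]
wrist_force: [0.5, -0.6, 2.3]
opening: 0.0182
```

{"method": "send_rows", "body": {"moves": [[255,[1,0,0],[0,0,0]],[255,[0,0,0],[0,0,0]],[255,[0,0,0],[0,0,0]]]}}

```text
time_s: 12.25
tcp_pos: [0.4417, 0.1899, 0.0768]
orientation: [1.067, 1.294, -1.065]
wrist_force: [-1.1, 0.4, 7.2]
opening: 0.0179
```

{"method": "send_rows", "body": {"moves": [[255,[-0.7,0,0],[0,0,0]],[200,[0,0,0],[0,0,0]],[150,[0,0,0],[0,0,0]],[80,[0,0,0],[0,0,0]],[0,[0,0,0],[0,0,0]],[0,[0,0,0],[0,0,0]],[0,[-20,0,0],[0,0,0]],[0,[-40,0,0],[0,0,0]]]}}

```text
time_s: 13.05
tcp_pos: [0.4379, 0.1878, 0.1339]
orientation: [1.059, 1.297, -1.075]
wrist_force: [0.8, 0.5, -0.2]
opening: 0.0855
```

{"method": "send_rows", "body": {"moves": [[0,[-45,0,0],[0,0,0]],[0,[-5,0,0],[0,0,0]],[0,[0,0,0],[0,0,0]],[0,[0,0,0],[0,0,0]]]}}

```text
time_s: 13.45
tcp_pos: [0.4399, 0.1888, 0.185]
orientation: [1.064, 1.295, -1.069]
wrist_force: [1.0, -0.1, -0.6]
opening: 0.0855
```

```bash
python3 - <<'E'
from h import *
K,V=cam("scene")
im,d=manip.get_image("scene"); P,C=cloud(im,d,K,V)
Q=P[near(P,(.441,.188),.05)]
for a,b,r in[(.05,.06,.0235),(.09,.11,.009)]:
    S=Q[(Q[:,2]>a)&(Q[:,2]<b)]; print("finial",len(S),*circ(S,r))
plan((.589,.45,.205),(.589,.339,.2),(.589,.339,.07),psi=-70)
E
```

```text
finial 68 [0.442  0.1902] [0.4419 0.1901 0.0236]
finial 120 [0.4423 0.1911] [0.4428 0.1914 0.0085]
t 13.5 tcp [0.4396 0.1886 0.1845] psi -78.99 tilt [-0.004  -0.0025 -1.    ] F [-0.2568  0.2081  0.3281] open 0.0851 q [-0.8513  0.212   0.4841  1.7855 -0.1054  1.1745 -0.143 ]
turn [-0.157   0.0013  0.0046] deg 8.997119748536047
shift mm [  -1.8  229.8 -194.5]
shift mm [  5.  -38.  104.3]
shift mm [130.   0.   0.]
```

```bash
python3 - <<'E'
from h import *
plan((.589,.3385,.2),(.589,.3385,.07))
E
```

```text
t 13.5 tcp [0.4396 0.1886 0.1845] psi -78.99 tilt [-0.004  -0.0025 -1.    ] F [-0.2568  0.2081  0.3281] open 0.0851 q [-0.8513  0.212   0.4841  1.7855 -0.1054  1.1745 -0.143 ]
turn [-0.      0.0017  0.0045] deg 0.272520776543717
shift mm [   3.2  175.3 -118.6]
shift mm [130.   0.   0.]
```

{"method": "send_rows", "body": {"moves": [[0,[0,29,-20],[0,0,0]],[0,[0,29,-20],[0,0,0]],[0,[0,29,-20],[0,0,0]],[0,[0,29,-20],[0,0,0]],[0,[0,29,-20],[0,0,0]],[0,[0,30,-18],[0,0,0]],[0,[0,0,0],[0,0,0]],[0,[0,0,0],[0,0,0]]]}}

```text
time_s: 14.3
tcp_pos: [0.5892, 0.3377, 0.1826]
orientation: [1.061, 1.295, -1.072]
wrist_force: [-0.3, -0.0, -0.2]
opening: 0.0854
```

```bash
python3 - <<'E'
from h import *
plan((.589,.3385,.07),psi=-79)
E
```

```text
t 14.3 tcp [0.5892 0.3377 0.1826] psi -78.99 tilt [-0.0053 -0.0044 -1.    ] F [-0.3076 -0.0373 -0.2291] open 0.0854 q [-0.7906  0.6393  0.4395  1.1836 -0.2597  1.3791 -0.1853]
turn [0.0002 0.0033 0.0061] deg 0.39688332453188563
shift mm [131.3  -0.   -0.8]
```

{"method": "send_rows", "body": {"moves": [[0,[35,0,0],[0,0.003,0.004]],[0,[40,0,0],[0,0,0]],[0,[30,0,0],[0,0,0]],[0,[18,0,0],[0,0,0]],[0,[8,0,0],[0,0,0]],[0,[0,0,0],[0,0,0]],[0,[0,0,0],[0,0,0]]]}}

```text
time_s: 15.0
tcp_pos: [0.591, 0.3384, 0.0564]
orientation: [1.071, 1.293, -1.062]
wrist_force: [-0.5, -0.4, 0.6]
opening: 0.0854
```

```bash
python3 - <<'E'
from h import *
plan((.589,.3385,.07),psi=-79)
E
```

```text
t 15.0 tcp [0.591  0.3384 0.0564] psi -79.02 tilt [ 0.0042  0.0037 -1.    ] F [-0.4556 -0.4153  0.5919] open 0.0854 q [-0.786   0.73    0.4086  1.3502 -0.3008  1.1165 -0.1486]
turn [-0.0004 -0.0028 -0.0048] deg 0.32012283396893115
shift mm [ 5.1 -1.9 -0.5]
```

{"method": "send_rows", "body": {"moves": [[0,[3,-2,0],[0,-0.003,-0.005]],[120,[0,0,0],[0,0,0]],[160,[0,0,0],[0,0,0]],[200,[0,0,0],[0,0,0]],[255,[0,0,0],[0,0,0]],[255,[0,0,0],[0,0,0]],[255,[0,0,0],[0,0,0]],[255,[0,0,0],[0,0,0]]], "grip_force": 70}}

```text
time_s: 15.8
tcp_pos: [0.5889, 0.3383, 0.0522]
orientation: [1.066, 1.294, -1.067]
wrist_force: [0.6, -0.6, 1.0]
opening: 0.0136
```

```bash
python3 - <<'E'
from h import *
plan((.589,.3385,.073),psi=-79)
s=manip.read_state()["tcp_pos"]
plan((.52,.09,.13),(.4368,.0123,.125),(.4368,.0123,s[2]+.0187))
E
```

```text
t 15.8 tcp [0.5889 0.3383 0.0522] psi -79.0 tilt [-0.0007 -0.0006 -1.    ] F [ 0.6018 -0.5902  0.9752] open 0.0136 q [-0.7876  0.7353  0.4077  1.3519 -0.3004  1.116  -0.15  ]
turn [0.0001 0.0005 0.0008] deg 0.054973043942908785
shift mm [-2.1  0.1 -0.1]
t 15.8 tcp [0.5889 0.3383 0.0522] psi -79.0 tilt [-0.0007 -0.0006 -1.    ] F [ 0.6018 -0.5902  0.9752] open 0.0136 q [-0.7876  0.7353  0.4077  1.3519 -0.3004  1.116  -0.15  ]
turn [-0.      0.0005  0.0008] deg 0.05476510736065885
shift mm [ -59.1 -115.   230.6]
shift mm [  5.  -96.5  60.4]
shift mm [54.1  0.   0. ]
```

{"method": "send_rows", "body": {"moves": [[255,[-15,0,0],[0,0,0]],[255,[-25,0,0],[0,0,0]],[255,[-30,0,0],[0,0,0]],[255,[-10,0,0],[0,0,0]],[255,[0,0,0],[0,0,0]],[255,[0,0,0],[0,0,0]]]}}

```text
time_s: 16.4
tcp_pos: [0.5875, 0.3379, 0.1305]
orientation: [1.063, 1.296, -1.071]
wrist_force: [-0.2, 0.4, -3.5]
opening: 0.0137
```

```bash
python3 - <<'E'
from h import *
K,V=cam("scene")
im,d=manip.get_image("scene"); P,C=cloud(im,d,K,V)
Q=P[near(P,(.589,.338),.035)&(P[:,2]>.014)]
for a in np.arange(.014,.2,.008):
    S=Q[(Q[:,2]>=a)&(Q[:,2]<a+.008)]
    if len(S)>2: print(round(a,3),len(S),S.min(0)[:2],S.max(0)[:2])
plan((.52,.09,.145),(.4368,.0123,.145),(.4368,.0123,.0709))
u,v=310+577*0,0
cv2.imwrite("pics/s2.png",cv2.resize(im[250:480,280:520,::-1],None,fx=2.5,fy=2.5))
E
```

```text
0.086 25 [0.5801 0.3346] [0.6052 0.3555]
0.094 34 [0.5829 0.3369] [0.6058 0.3556]
0.102 61 [0.576  0.3394] [0.6054 0.3555]
0.11 131 [0.5728 0.3391] [0.6037 0.3548]
0.118 3 [0.5832 0.3449] [0.5896 0.3463]
0.126 4 [0.5826 0.3442] [0.5988 0.347 ]
0.134 18 [0.5742 0.3435] [0.6005 0.3501]
0.142 20 [0.5721 0.3448] [0.6024 0.3507]
0.15 15 [0.5729 0.3455] [0.6023 0.3506]
0.158 7 [0.5761 0.3461] [0.6063 0.3503]
0.174 22 [0.5999 0.3436] [0.6181 0.3566]
0.182 78 [0.6031 0.3398] [0.6194 0.3569]
0.19 20 [0.6041 0.3471] [0.62   0.3566]
0.198 27 [0.5933 0.349 ] [0.6072 0.3581]
t 16.45 tcp [0.5871 0.3377 0.1298] psi -79.0 tilt [-0.0057 -0.0029 -1.    ] F [-0.957   0.009  -4.2992] open 0.0138 q [-0.7941  0.6679  0.4288  1.2682 -0.273   1.2685 -0.1726]
turn [-0.      0.0017  0.0061] deg 0.36485992747549706
shift mm [   3.5 -113.1  230.4]
shift mm [  0.  -96.5  60.4]
shift mm [74.1  0.   0. ]
```

View pics/s2.png

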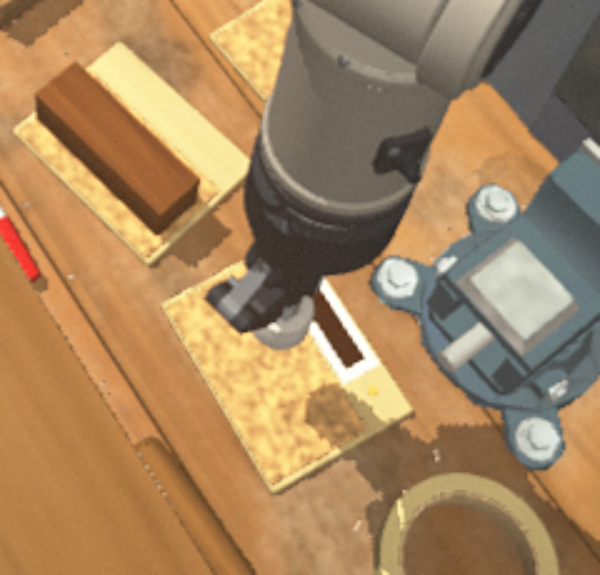

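{"method": "send_rows", "body": {"moves": [[255,[0,-14,29],[0,0,0]],[255,[0,-14,29],[0,0,0]],[255,[0,-14,29],[0,0,0]],[255,[0,-14,29],[0,0,0]],[255,[0,-14,29],[0,0,0]],[255,[0,-14,29],[0,0,0]],[255,[0,-14,29],[0,0,0]],[255,[0,-15,27],[0,0,0]]]}}

```text
time_s: 17.25
tcp_pos: [0.5198, 0.0892, 0.1307]
orientation: [1.063, 1.296, -1.071]
wrist_force: [-0.2, -0.8, -2.1]
opening: 0.0138
```

{"method": "send_rows", "body": {"moves": [[255,[0,-24,15],[0,0,0]],[255,[0,-24,15],[0,0,0]],[255,[0,-24,15],[0,0,0]],[255,[0,-24,15],[0,0,0]],[255,[0,0,0],[0,0,0]],[255,[0,0,0],[0,0,0]],[255,[0,0,0],[0,0,0]]]}}

```text
time_s: 17.95
tcp_pos: [0.4388, 0.0145, 0.1321]
orientation: [1.064, 1.296, -1.068]
wrist_force: [0.6, -0.8, -2.7]
opening: 0.0139
```

```bash
python3 - <<'E'
from h import *
plan((.4368,.0123,.0709),psi=-79)
E
```

```text
t 17.95 tcp [0.4388 0.0145 0.1321] psi -78.94 tilt [-0.0023 -0.0009 -1.    ] F [ 0.6301 -0.7974 -2.7203] open 0.0139 q [-0.5563  0.1888  0.5525  1.9605 -0.1145  1.0251  0.2411]
turn [0.001  0.0005 0.0025] deg 0.15430519317769045
shift mm [79.9 -2.4  1.7]
```

{"method": "send_rows", "body": {"moves": [[255,[25,-2,2],[0,0,0.002]],[255,[28,0,0],[0,0,0]],[255,[15,0,0],[0,0,0]],[255,[8,0,0],[0,0,0]],[255,[0,0,0],[0,0,0]],[255,[0,0,0],[0,0,0]],[255,[0,0,0],[0,0,0]]]}}

```text
time_s: 18.65
tcp_pos: [0.4383, 0.0115, 0.0574]
orientation: [1.067, 1.292, -1.065]
wrist_force: [0.8, -0.3, -3.4]
opening: 0.0136
```

```bash
python3 - <<'E'
from h import *
plan((.4368,.0123,.0709),psi=-79)
E
```

```text
t 18.65 tcp [0.4383 0.0115 0.0574] psi -78.97 tilt [ 0.0024 -0.0004 -1.    ] F [ 0.8284 -0.3127 -3.3561] open 0.0136 q [-0.5112  0.3009  0.5296  2.0523 -0.2028  0.8355  0.3278]
turn [ 0.0005  0.0008 -0.0023] deg 0.14182735151052211
shift mm [ 5.2 -1.4 -1.1]
```

{"method": "send_rows", "body": {"moves": [[255,[3.5,-1,-1],[0,0,-0.002]],[255,[0,0,0],[0,0,0]],[255,[0,0,0],[0,0,0]]]}}

```text
time_s: 18.95
tcp_pos: [0.4359, 0.0122, 0.0532]
orientation: [1.065, 1.295, -1.068]
wrist_force: [-0.6, 0.2, -2.4]
opening: 0.014
```

{"method": "send_rows", "body": {"moves": [[255,[1.3,0,0],[0,0,0]],[255,[0,0,0],[0,0,0]],[255,[0,0,0],[0,0,0]]]}}

```text
time_s: 19.25
tcp_pos: [0.4363, 0.0121, 0.0521]
orientation: [1.066, 1.294, -1.068]
wrist_force: [-1.1, -0.1, 0.1]
opening: 0.0139
```

{"method": "send_rows", "body": {"moves": [[255,[0.8,0,0],[0,0,0]],[255,[0,0,0],[0,0,0]],[255,[0,0,0],[0,0,0]]]}}

```text
time_s: 19.55
tcp_pos: [0.4363, 0.0122, 0.052]
orientation: [1.066, 1.295, -1.068]
wrist_force: [-3.4, 0.8, 7.9]
opening: 0.0142
```

Contact. Release and rise.

{"method": "send_rows", "body": {"moves": [[255,[-0.7,0,0],[0,0,0]],[200,[0,0,0],[0,0,0]],[150,[0,0,0],[0,0,0]],[80,[0,0,0],[0,0,0]],[0,[0,0,0],[0,0,0]],[0,[0,0,0],[0,0,0]],[0,[-20,0,0],[0,0,0]],[0,[-40,0,0],[0,0,0]]]}}

```text
time_s: 20.35
tcp_pos: [0.433, 0.012, 0.1099]
orientation: [1.061, 1.3, -1.074]
wrist_force: [0.4, 0.5, 1.0]
opening: 0.0852
```

{"method": "send_rows", "body": {"moves": [[0,[-45,0,0],[0,0,0]],[0,[-25,0,0],[0,0,0]],[0,[0,0,0],[0,0,0]],[0,[0,0,0],[0,0,0]]]}}

```text
time_s: 20.75
tcp_pos: [0.4363, 0.0124, 0.1818]
orientation: [1.066, 1.295, -1.067]
wrist_force: [-1.0, 0.4, -0.4]
opening: 0.0854
```

```bash
python3 - <<'E'
from h import *
K,V=cam("scene")
im,d=manip.get_image("scene"); P,C=cloud(im,d,K,V)
Q=P[near(P,(.437,.012),.05)]
for a,b,r in[(.012,.036,.018),(.05,.09,.008)]:
    S=Q[(Q[:,2]>a)&(Q[:,2]<b)]; print("centre",len(S),*circ(S,r))
plan((.57,.21,.2),(.592,.1725,.2),(.592,.1725,.0325),psi=-79)
E
```

```text
centre 312 [0.4365 0.0119] [0.4279 0.0024 0.0292]
centre 125 [0.4366 0.0118] [0.4369 0.012  0.0077]
t 20.8 tcp [0.4354 0.0123 0.1808] psi -78.99 tilt [-0.0035 -0.0011 -1.    ] F [-0.4455 -1.6294  0.583 ] open 0.0853 q [-0.5829  0.1227  0.5683  1.8971 -0.0713  1.1454  0.2039]
turn [0.0002 0.0004 0.0037] deg 0.2106609853203139
shift mm [  -0.5  169.9 -168.4]
shift mm [ 0.  14.4 41. ]
shift mm [167.5   0.    0. ]
```

```bash
python3 - <<'E'
from h import *
K,V=cam("scene"); z=.007
im,d=manip.get_image("scene")
def w2p(P): q=(K@(V[:3,:3]@np.array(P)+V[:3,3])); return q[:2]/q[2]
s=1500; x1,y1=.69,.45
src=np.float32([w2p((x,y,z)) for x,y in[(x1,y1),(x1,y1-.52),(x1-.35,y1-.52),(x1-.35,y1)]])
M=cv2.getPerspectiveTransform(src,np.float32([(0,0),(.52*s,0),(.52*s,.35*s),(0,.35*s)]))
r=cv2.warpPerspective(im,M,(780,525),flags=cv2.INTER_CUBIC)
m=(cv2.cvtColor(r,cv2.COLOR_RGB2HSV)[:,:,2]>205).astype(np.uint8)*255
m=cv2.morphologyEx(cv2.morphologyEx(m,cv2.MORPH_OPEN,np.ones((3,3))),cv2.MORPH_CLOSE,np.ones((25,25)))
for c in cv2.findContours(m,0,cv2.CHAIN_APPROX_NONE)[0]:
    if cv2.contourArea(c)<8000: continue
    (u,v),wh,a=cv2.minAreaRect(c); cv2.drawContours(r,[c],-1,(0,255,0),1)
    print(x1-v/s,y1-u/s,np.array(wh)/1.5,a)
cv2.imwrite("pics/rs.png",r[:,:,::-1])
E
```

```text
0.5153333333333333 0.19033333333333335 [349.3333 519.3333] 90.0
```

View pics/rs.png

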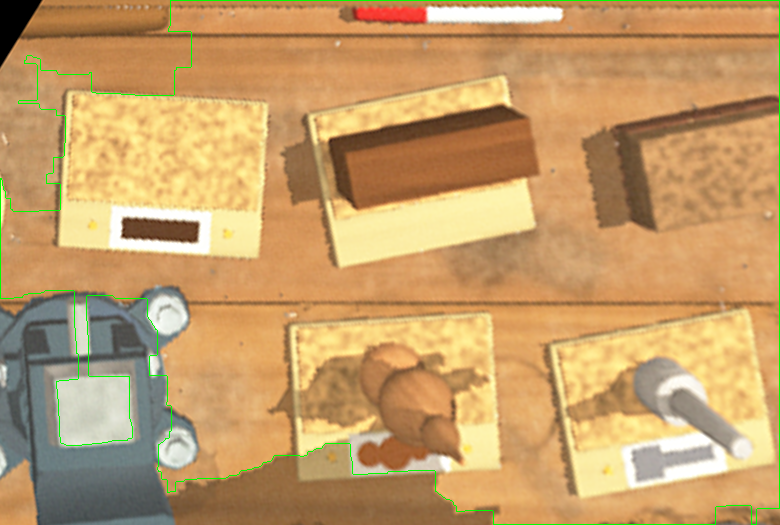

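{"method": "send_rows", "body": {"moves": [[0,[0,30,-21],[0,0,0]],[0,[0,30,-21],[0,0,0]],[0,[0,30,-21],[0,0,0]],[0,[0,30,-21],[0,0,0]],[0,[0,32,-22],[0,0,0]],[0,[0,32,-22],[0,0,0]],[0,[0,0,0],[0,0,0]],[0,[0,0,0],[0,0,0]]]}}

```text
time_s: 21.65
tcp_pos: [0.5914, 0.1732, 0.1783]
orientation: [1.06, 1.297, -1.072]
wrist_force: [0.3, -0.4, -0.2]
opening: 0.0854
```

```bash
python3 - <<'E'
from h import *
plan((.592,.172,.0325),psi=-79)
E
```

```text
t 21.65 tcp [0.5914 0.1732 0.1783] psi -78.92 tilt [-0.0064 -0.0036 -1.    ] F [ 0.2874 -0.3811 -0.1668] open 0.0854 q [-0.6315  0.5122  0.4868  1.4074 -0.2388  1.288   0.0635]
turn [0.0013 0.0023 0.007 ] deg 0.4286195167085399
shift mm [164.5   0.4   1.3]
```

{"method": "send_rows", "body": {"moves": [[0,[35,0,1],[0,0.002,0.006]],[0,[45,0,0],[0,0,0]],[0,[40,0,0],[0,0,0]],[0,[25,0,0],[0,0,0]],[0,[13,0,0],[0,0,0]],[0,[4,0,0],[0,0,0]],[0,[0,0,0],[0,0,0]],[0,[0,0,0],[0,0,0]]], "grip_force": 50}}

```text
time_s: 22.45
tcp_pos: [0.5944, 0.1722, 0.021]
orientation: [1.072, 1.29, -1.061]
wrist_force: [0.4, -0.4, 0.6]
opening: 0.0853
```

{"method": "send_rows", "body": {"moves": [[120,[0,0,0],[0,0,0]],[200,[0,0,0],[0,0,0]],[255,[0,0,0],[0,0,0]],[255,[0,0,0],[0,0,0]],[255,[0,0,0],[0,0,0]],[255,[0,0,0],[0,0,0]]]}}

```text
time_s: 23.05
tcp_pos: [0.5936, 0.1724, 0.0199]
orientation: [1.071, 1.292, -1.062]
wrist_force: [0.4, 0.7, 5.3]
opening: 0.037
```

```bash
python3 - <<'E'
from h import *
plan((.5895,.340,.09),psi=-93.3)
E
```

```text
t 23.05 tcp [0.5936 0.1724 0.0199] psi -78.99 tilt [ 0.0051  0.0026 -1.    ] F [0.3865 0.6971 5.3173] open 0.037 q [-0.5984  0.6619  0.4317  1.5869 -0.3213  0.9581  0.13  ]
turn [ 0.2497 -0.0022 -0.0052] deg 14.311933379424993
shift mm [ -51.4  -13.8 -167. ]
```

{"method": "send_rows", "body": {"moves": [[255,[-20,0,0],[0,0,0]],[255,[-30,0,0],[0,0,0]],[255,[-5,0,0],[0.125,0,-0.005]],[255,[0,0,0],[0.125,0,0]],[255,[0,-4,-42],[0,0,0]],[255,[0,-4,-42],[0,0,0]],[255,[0,-4,-42],[0,0,0]],[255,[0,-2,-41],[0,0,0]]]}}

```text
time_s: 23.85
tcp_pos: [0.587, 0.3415, 0.0733]
orientation: [1.25, 1.185, -1.254]
wrist_force: [0.8, 1.1, -1.3]
opening: 0.037
```

{"method": "send_rows", "body": {"moves": [[255,[0,0,0],[0,0,0]],[255,[0,0,0],[0,0,0]],[255,[0,0,0],[0,0,0]]]}}

```text
time_s: 24.15
tcp_pos: [0.5885, 0.3373, 0.0736]
orientation: [1.251, 1.181, -1.255]
wrist_force: [0.8, -0.5, -0.7]
opening: 0.0373
```

```bash
python3 - <<'E'
from h import *
plan((.5895,.340,.0387),psi=-93.3)
K,V=cam("scene"); im,d=manip.get_image("scene"); P,C=cloud(im,d,K,V)
Q=P[near(P,(.59,.34),.08)&(P[:,2]>.06)&(P[:,2]<.13)]
C2=cv2.minAreaRect((Q[:,:2]*1000).astype(np.float32)); print(C2, np.percentile(Q[:,1],[1,99]))
E
```

```text
t 24.15 tcp [0.5885 0.3373 0.0736] psi -93.43 tilt [-0.0022 -0.0013 -1.    ] F [ 0.7969 -0.4959 -0.714 ] open 0.0373 q [-0.8327  0.727   0.4918  1.3353 -0.3481  1.1668 -0.3693]
turn [-0.0022  0.0014  0.0021] deg 0.19328442264593718
shift mm [53.6  0.8 -2.7]
((600.83349609375, 334.9335021972656), (120.6974868774414, 74.02112579345703), 80.9009780883789) [0.277  0.3963]
```

{"method": "send_rows", "body": {"moves": [[255,[20,1,-3],[0,0,0]],[255,[20,0,0],[0,0,0]],[255,[8,0,0],[0,0,0]],[255,[0,0,0],[0,0,0]],[255,[0,0,0],[0,0,0]]]}}

```text
time_s: 24.7
tcp_pos: [0.5903, 0.3419, 0.0272]
orientation: [1.254, 1.182, -1.252]
wrist_force: [-0.5, -0.4, -0.9]
opening: 0.0372
```

{"method": "send_rows", "body": {"moves": [[255,[3,0,0],[0,0,0]],[255,[0,0,0],[0,0,0]],[255,[0,0,0],[0,0,0]]]}}

```text
time_s: 25.0
tcp_pos: [0.5898, 0.3429, 0.024]
orientation: [1.253, 1.183, -1.251]
wrist_force: [-0.2, -0.4, -1.1]
opening: 0.0372
```

```bash
python3 - <<'E'
from h import *
plan((.5895,.340,.0387),psi=-93.3)
E
```

```text
t 25.0 tcp [0.5898 0.3429 0.024 ] psi -93.31 tilt [-0.0006  0.002  -1.    ] F [-0.1653 -0.3917 -1.1098] open 0.0372 q [-0.827   0.7819  0.4711  1.3672 -0.3734  1.0798 -0.3556]
turn [-0.0002 -0.0019  0.0007] deg 0.11842923852969396
shift mm [ 4.  -0.2  2.9]
```

{"method": "send_rows", "body": {"moves": [[255,[2.5,0,2],[0,0,0]],[255,[0,0,0],[0,0,0]],[255,[0,0,0],[0,0,0]]]}}

```text
time_s: 25.3
tcp_pos: [0.5893, 0.3404, 0.0208]
orientation: [1.252, 1.183, -1.253]
wrist_force: [-0.5, -0.4, -1.7]
opening: 0.037
```

{"method": "send_rows", "body": {"moves": [[255,[1.5,0,0],[0,0,0]],[255,[0,0,0],[0,0,0]],[255,[0,0,0],[0,0,0]]]}}

```text
time_s: 25.6
tcp_pos: [0.5897, 0.3408, 0.0201]
orientation: [1.253, 1.183, -1.251]
wrist_force: [-1.0, 0.1, 3.3]
opening: 0.037
```

Contact. Release, rise, and move away to look.

{"method": "send_rows", "body": {"moves": [[200,[0,0,0],[0,0,0]],[100,[0,0,0],[0,0,0]],[0,[0,0,0],[0,0,0]],[0,[0,0,0],[0,0,0]],[0,[-15,0,0],[0,0,0]],[0,[-40,0,0],[0,0,0]],[0,[-45,0,0],[0,0,0]],[0,[-45,0,0],[0,0,0]]]}}

```text
time_s: 26.4
tcp_pos: [0.5896, 0.3403, 0.1669]
orientation: [1.253, 1.183, -1.252]
wrist_force: [0.9, 1.0, 0.1]
opening: 0.0852
```

{"method": "send_rows", "body": {"moves": [[0,[-40,0,0],[0,0,0]],[0,[-5,-15,-25],[0,0,0]],[0,[0,-15,-25],[0,0,0]],[0,[0,-15,-25],[0,0,0]],[0,[0,-15,-25],[0,0,0]],[0,[0,-15,-25],[0,0,0]],[0,[0,0,0],[0,0,0]],[0,[0,0,0],[0,0,0]]]}}

```text
time_s: 27.2
tcp_pos: [0.5215, 0.4703, 0.2104]
orientation: [1.251, 1.184, -1.25]
wrist_force: [1.0, -0.3, 0.1]
opening: 0.0859
```

```bash
python3 - <<'E'
from h import *
for n in("top","scene","wrist"):
    if n=="wrist":
        shoot("w9"); im,d,K,V=loadw("w9.npz")
    else:
        K,V=cam(n); im,d=manip.get_image(n); cv2.imwrite(f"pics/{n}9.png",im[:,:,::-1])
    P,C=cloud(im,d,K,V); print(n)
    Q=P[near(P,(.59,.34),.09)]; S=Q[(Q[:,2]>.040)&(Q[:,2]<.055)]
    if len(S)>50: print("blank",np.median(S[:,2]),cv2.minAreaRect((S[:,:2]*1000).astype(np.float32)))
    for nm,c,a,b,r in[("fin",(.441,.189),.05,.06,.0235),("fin",(.441,.189),.09,.11,.009),("cen",(.437,.012),.012,.036,.018)]:
        Q=P[near(P,c,.05)]; S=Q[(Q[:,2]>a)&(Q[:,2]<b)]
        if len(S)>10: print(nm,len(S),circ(S,r)[0])
plan()
E
```

```text
top
blank 0.04548927802858643 ((590.233154296875, 342.57452392578125), (120.42570495605469, 39.09278869628906), 87.04751586914062)
fin 42 [0.4428 0.1945]
fin 78 [0.4428 0.1944]
cen 149 [0.4389 0.015 ]
scene
blank 0.04733051797397289 ((589.759521484375, 339.0326843261719), (120.81165313720703, 39.40407180786133), 86.5329818725586)
fin 58 [0.442  0.1903]
fin 126 [0.442  0.1907]
cen 318 [0.4364 0.0114]
wrist
blank 0.04476305667397499 ((588.3798217773438, 340.2324523925781), (120.87286376953125, 38.32087707519531), 86.67726135253906)
t 27.35 tcp [0.5234 0.4676 0.2103] psi -93.48 tilt [ 0.      0.0005 -1.    ] F [0.7157 0.3005 0.3429] open 0.0852 q [-1.0088  0.6834  0.5078  1.0578 -0.3141  1.4701 -0.6296]
turn [ 0.     -0.0005  0.    ] deg 0.029449267119864724
```

View pics/top9.png

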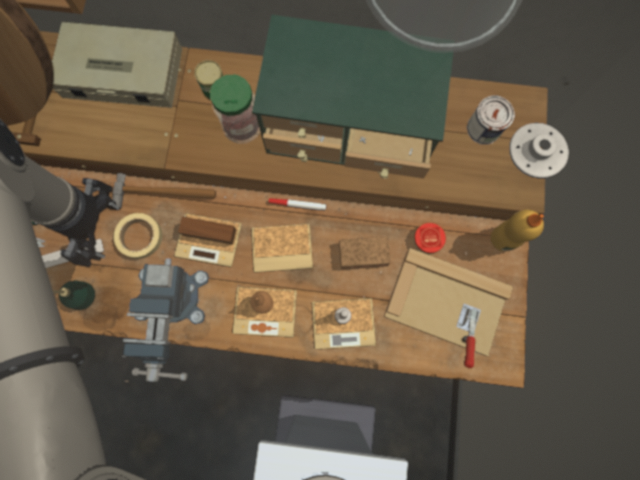

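View pics/w9.png

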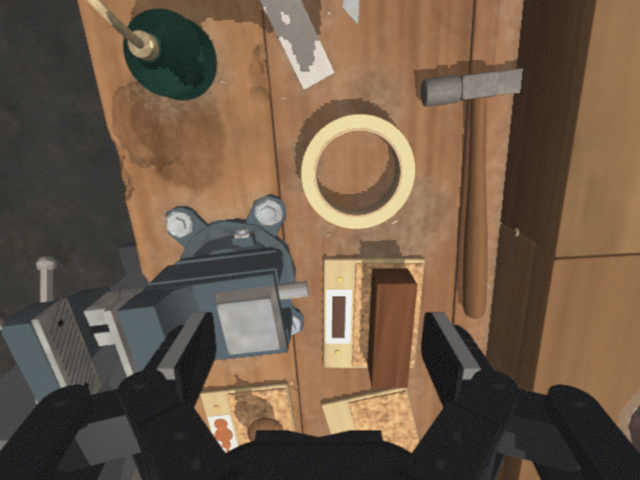

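```bash
python3 -c "
from plant import manip
print(manip.close_job())"
```

```text
the job is handed in; nothing more can be done
None
```

The swap is done and handed in at about 27 s on the robot's clock. I moved the blank to the spare board, the finial to its own board, the live centre to its own board, then the blank to its own board.

- **Placing:** The last pictures show all three things on the boards whose labels show them. The finial and live centre stand upright, and the blank lies along its board within about 0.5° of the board's direction. Nothing was knocked over.
- **Other things:** The sanding block, wax tin and marker look unmoved in the last top picture; I compared them by eye only.
- **Centring, scene camera:** The blank is about 1 mm off, the live centre about 1 mm and the finial about 3 mm (in y).
- **Cameras that disagreed:** The top camera puts the finial about 6 mm off and the live centre about 3.5 mm. That camera read 2–5 mm higher in y than the others all along. The wrist camera's view of the board, with the tool position at release, puts the finial about 1.5 mm off. I took the smaller figures and did not pick the finial up again.
- **Small oddities:** The grip closed to 14 mm on the live centre's nominally 18 mm shank. The grip on the finial's spike narrowed by about 1 mm while it was held. Neither thing visibly slipped.

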